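# Set the pot stop square to the chalk line on a herb rack

### The arm

A 6-joint arm with a two-finger parallel gripper is mounted at the origin on the work surface. World frame = base frame: x ahead of the robot, y to its left, z up, the work surface at z = 0. Lengths are in mm, angles in rad, forces in N, time in s.
With the tool pointing down it reaches from about 275 to 1000 mm from the base axis. Payload 8.4 kg.
Tool frame: the origin (TCP) lies between the finger pads; the fingertips stand 17 mm ahead of it and the grasp point (between the pads) lies 2 mm behind it (r.tcp_to_tips is the distance from the TCP to the fingertips, in mm); z points along the fingers, y is the line along which they close (so a half turn about z gives the same grasp; the last joint's range is limited). The gripper opens to 85 mm and grips with 20 to 120 N. Pads are 22 mm wide; open, the fingers measure 114 mm over their backs; the gripper's body (76 mm by 85 mm) begins 54 mm behind the grasp point. The pads swing forward as they close: fully open they stand 13 mm farther back than shut.
Start: joints at [-1.246, 0.353, 1.633, -0, 1.155, -0.002], TCP at [200.632, -591.925, 248.281] pointing down, gripper open.
Joint ranges: [-2.63, 2.63], [-0.92, 2.1], [0.06, 2.66], [-1.3, 4.44], [0, 2.69], [-3.02, 3.02]. Speed limits (rad/s): [2.22, 2.22, 2.79, 3.14, 3.14, 3.14].

### API

Orientations are given as [roll, pitch, yaw] about the fixed x, y, z axes, in that order (R = Rz(yaw) Ry(pitch) Rx(roll)).
In Python, from rig import r gives the robot as it stands. The module is installed in compiled form; this text tells all that it offers.
- The arm moves only by the tool apply_moves, never from a script. Its argument "series" is text: rows parted by semicolons, each of 7 numbers parted by spaces: the shift along the tool's x, y, z in cm, then the turn, a rotation vector about the tool's x, y, z in rad, then the gripper's target within -1 to 1 (shut at 1, half-way at 0, fully open at -1). In form: tx ty tz rx ry rz fingers; .... A call has exactly 10 rows; each row shifts and turns the commanded pose from where the row before left it, along the tool's axes as they then stand; what a row does not reach is not made up. A row lasts 1/12 s, in which the tool goes at most 41.7 mm and 7.16 degrees, less where a joint would pass 70% of its speed; a pose out of reach is approached as far as the arm can. A call with a gripper value outside its range is refused whole. The fingers move at their own pace and stop on an object; "squeeze" is the grip in N (left out, the last holds). Time passes only in rows, so rows that do not move let the fingers close, or fill a call up. It gives the time, the measured TCP pose, the force and the opening at its end, in the units of the state.
- r.sense(): the state, without advancing time (a new reading comes with each control period).
- r.grab_frame(name): name is "side" or "top"; returns the picture (400x640x3 uint8, blue, green, red); there is no depth.
- r.camera_info(name): a dict with "K" (3x3 intrinsics, pixels), "extrinsics" (4x4, takes a point from camera to world coordinates). Camera axes: x right, y down, z forward; pixel columns grow to the right and rows downward; lengths in mm; the calibration is good to about 2 mm. A picture is of the moment at which its call begins. camera_info takes no time and is no camera call.
- r.sign_off(): hands the job in, once; it reports no verdict.
The state is a dict: "clock": time; "qpos": joint angles; "qvel": joint speeds; "joint_efforts": joint torques, N m; "eef_pos": TCP position; "tcp_rot": TCP orientation; "contact_force": force on the tool from outside, world axes, zero at the start; "wrist_torque": the same for the moment, N m; "opening": opening from 0.0 (shut) to 1.0 (fully open).
Only numpy, scipy, OpenCV 4.12 (cv2) and the standard library are available. Lean on these libraries where they do the work, as an engineer would, in place of code of your own. Each camera call takes 0.05 s, during which the arm holds its last target. There are 200 camera calls.

### The job

Pick up the steel try square by its orange grip and lay it so that its stock stands on the ledge with its whole face flush against the front edge of the rack's cedar board, under the wire tier, with the left edge of its blade along the red chalk line, and let go of it. Then slide the blue pot stop along the board until it just touches the square's left side, without pushing the square off the line, and let go. Work gently, and leave the pot, misting bottle, tin and trowel where they are.

Things in the scene. Friction and masses are not known exactly. Their poses are not given: they have to be found in the camera images.
- rack: Galvanized herb rack, fixed. Origin: on the ledge, at the middle of the front edge of its cedar board; x points into the board away from the robot, y left along the front edge, z up. Board 180 (x) by 320 (y) by 18 mm thick, lying on the ledge, its flat upright front face at x = 0. Two 10 mm posts at x = 35, y = +-180 mm carry the wire tier above.
- tier_front (a point): Middle of the foremost rod of the wire tier, 188 mm above the ledge, 2 mm in front of the board's front edge. The tier has 6 mm rods along y, 360 mm long, at rack x = -2, 22, 46 and 70 mm. A gripper pointing straight down at the board's front edge would hit it: lean it back towards the robot, fingers pointing forward and down, 25 to 35 degrees from vertical.
- line: Red chalk line 3 mm wide, 176 mm long, drawn across the top of the cedar board square to its front edge. Origin: on its centre line, at the board's front edge, on the board's top (18 mm above the ledge); x runs along the line away from the robot, y to the left. It cannot be felt.
- square: Try square, loose, 0.4 to 0.65 kg, standing stably on its stock. Origin: centre of the stock's underside; x along the blade, y left along the stock, z up. Steel stock 26 (x) by 100 (y) by 24 mm high; the flush face is its +x face. On the stock's middle an orange grip 30 (x) by 14 (y) mm, from 24 to 64 mm above the underside, to be pinched across y.
- square_grip (a point): Point in the orange grip where it is best pinched, 55 mm above the stock's underside and straight above its centre; axes as square.
- face_left (a point): Left end of the stock's flush face, 10 mm above the stock's underside.
- face_right (a point): Right end of the stock's flush face, 10 mm above the stock's underside.
- blade_heel (a point): Point on the left edge of the steel blade, 10 mm ahead of the flush face, at half thickness; axes as square. Blade 3 mm thick, 30 mm wide, at y = +20 to +50 mm of the square, reaching 100 mm ahead of the flush face, underside 19 mm above the stock's underside: it passes just over the board while the stock stands on the ledge. Its left edge is in line with the stock's left end.
- blade_tip (a point): Left corner of the blade's far end, at half the blade's thickness.
- stop (a joint): Position of the blue pot stop along the board, in m; grows as it slides to the right (rack -y); range 0 to 0.22. The stop's right face stands at rack y = 128 mm minus this value. It slides with about 1.2 N of friction and stays where it is left.
- stop_grip (a point): Point in the upright grip of the blue stop, 59 mm above the ledge, at the grip's middle, above the board's front edge; axes as rack. The stop's foot is 50 (x) by 24 (y) mm, centred on the same vertical, from 19 to 34 mm above the ledge; the grip on it is 34 (x) by 14 (y) mm, from 34 to 72 mm above the ledge, to be pinched across y.
- stop_face (a point): Point on the right (-y) face of the stop's foot, 12 mm to the right of the grip's middle, 21 mm above the ledge; axes as rack. This face meets the square's left side.
- pot: Empty terracotta pot, rim 78 mm across, 70 mm high, on the board's left rear; origin under its centre. Leave alone.
- mister: Green plastic misting bottle with white trigger head, 68 mm across, 193 mm high; origin under its centre. Leave alone.
- tin: Aluminium tin with closed hinged lid, 63 by 93 by 44 mm; origin under its centre. Leave alone.
- trowel: Hand trowel lying flat, 275 mm long, wooden handle towards its -x, steel blade to +x; origin on the ledge at the neck. Leave alone.
Mind the look-alikes: they are no part of the job. What is shaped like the square but brown or pink is not meant.

How it is judged (in metres and radians):
On the way, in this order (a step that is already met when the one before it is completed fails the run):
1. the square is laid flush against the board's front edge, along the line, and let go, while the stop is still at least 10 mm away (x of face_left in the frame of rack between -0.002 and 0.002 m and x of face_right in the frame of rack between -0.002 and 0.002 m and y of blade_heel in the frame of line between -0.004 and 0.004 m and y of blade_tip in the frame of line between -0.004 and 0.004 m and height (world z) of square below 0.003 m and angle between square's own z axis and vertical below 0.03 rad and linear speed of square below 0.01 m/s and contact force between the fingers and square below 0.1 N and y of stop_face in the frame of blade_heel above 0.01 m), for 0.2 s.
2. the stop is slid up to touch the square (x of face_left in the frame of rack between -0.002 and 0.002 m and x of face_right in the frame of rack between -0.002 and 0.002 m and y of blade_heel in the frame of line between -0.004 and 0.004 m and y of blade_tip in the frame of line between -0.004 and 0.004 m and height (world z) of square below 0.003 m and angle between square's own z axis and vertical below 0.03 rad and y of stop_face in the frame of blade_heel between -0.0025 and 0.0025 m), for 0.2 s.
At the end, for the whole second after the job is handed in: The square stands on the ledge, level, both ends of its stock within 2 mm of the board's front edge, the blade's left edge within 4 mm of the middle of the line at heel and tip; the stop's face within 2.5 mm of the square's left side; everything let go and at rest (all of step 2 and linear speed of square below 0.01 m/s and contact force between the fingers and square below 0.1 N and contact force between the fingers and rack below 0.1 N); the robot touches nothing.
It fails at once if the terracotta pot is moved more than 20 mm or tipped (distance of pot from where it was at the start of the episode above 0.02 m or angle between pot's own z axis and vertical above 0.3 rad).
It fails at once if the misting bottle is moved more than 20 mm or tipped (distance of mister from where it was at the start of the episode above 0.02 m or angle between mister's own z axis and vertical above 0.3 rad).
It fails at once if the aluminium tin is moved more than 20 mm or tipped (distance of tin from where it was at the start of the episode above 0.02 m or angle between tin's own z axis and vertical above 0.3 rad).
It fails at once if the trowel is moved more than 20 mm or tipped (distance of trowel from where it was at the start of the episode above 0.02 m or angle between trowel's own z axis and vertical above 0.3 rad).
It fails at once if the square is rammed against the board with more than 60 N (contact force between square and rack above 60 N).
It also fails if it takes over 70 s, if anything falls off the work surface, if the arm or the gripper's body presses on something with over 40 N, if the wrist force passes 120 N, or if a joint passes its speed limit or range.

## Working session

There is one attempt and no reset: what is moved stays moved. The work goes in short steps, Python scripts to look and compute and a tool call to move; the robot and the scene stay as the last step left them, time stands still between calls to the robot, and variables do not carry over. Pictures are saved under pics/ and viewed, on a budget of 10 in all, crops included, one or two more only if the job needs it, and the job is handed in when it is done.

Besides the shell and the picture viewer there is one more tool, called after "Emit:" by a JSON object that holds its "method" and its "body". apply_moves: Moves the arm, as the interface text tells. Its arguments: {"type":"object","properties":{"series":{"type":"string"},"squeeze":{"type":"number"}},"required":["series"]}

```bash
mkdir -p pics; python3 - <<'E'
from rig import r
import cv2, numpy as np
for n in ("side","top"):
    im=r.grab_frame(n); cv2.imwrite(f"pics/{n}0.png",im)
    c=r.camera_info(n); print(n,np.round(c["K"],1).tolist(),np.round(c["extrinsics"],4).tolist())
print(r.sense(), r.tcp_to_tips)
E
```

```text
side [[460.9, 0.0, 314.7], [0.0, 460.9, 199.6], [0.0, 0.0, 1.0]] [[-0.7722, -0.4927, 0.4011, -80.8686], [-0.6352, 0.6099, -0.4738, 672.1991], [-0.0112, -0.6207, -0.7839, 1220.2585], [0.0, 0.0, 0.0, 1.0]]
top [[479.5, 0.0, 314.3], [0.0, 479.5, 201.2], [0.0, 0.0, 1.0]] [[0.015, -0.9966, 0.0805, 376.7687], [-0.9999, -0.0145, 0.0076, 18.152], [-0.0064, -0.0806, -0.9967, 1570.1099], [0.0, 0.0, 0.0, 1.0]]
{'clock': 0.1, 'qpos': array([-1.24639836e+00,  3.53572948e-01,  1.63404208e+00,  5.41450595e-05,
        1.15521271e+00, -2.40423894e-03]), 'qvel': array([ 0.00173123, -0.00147544, -0.00071742, -0.00055442, -0.00127825,
        0.00029744]), 'joint_efforts': array([-6.92785088e-04, -6.06353831e+01, -3.42820394e+01, -1.09305913e-05,
        3.99096723e-03, -1.75850555e-06]), 'eef_pos': array([ 200.52040364, -591.53775634,  247.64802212]), 'tcp_rot': array([-3.14035769e+00, -5.24785476e-05,  3.26780281e-01]), 'contact_force': array([ 0.59576965, -0.67844539, -0.09647751]), 'wrist_torque': array([ 0.01654813, -0.0367724 , -0.0889697 ]), 'opening': 1.0003723661847181} 17.0
```

View pics/side0.png

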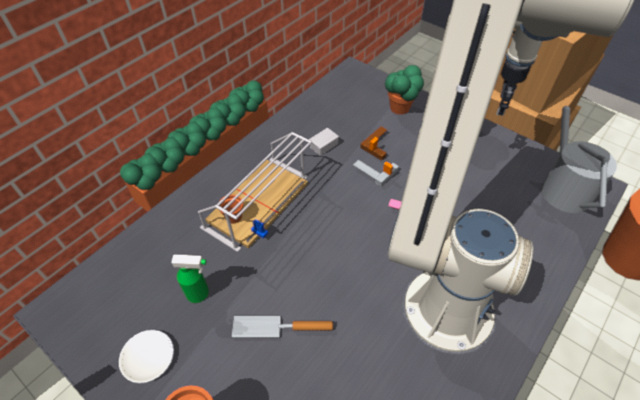

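View pics/top0.png

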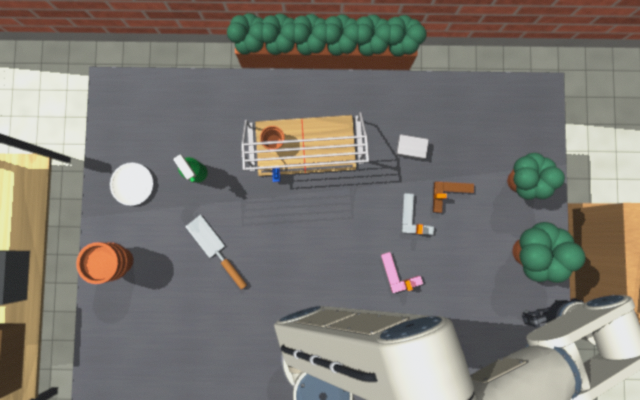

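Candidates: a brown square (top 450,190), a bright steel one (top 417,220) and a pink one (top 400,275). The steel one fits the description. I'll confirm it in one enlarged montage.

```bash
cat > h.py <<'E'
import cv2, numpy as np
from rig import r
C={n:r.camera_info(n) for n in ("side","top")}
def ray(n,uv):
    K,E=np.array(C[n]["K"]),np.array(C[n]["extrinsics"])
    return E[:3,3],E[:3,:3]@np.linalg.solve(K,[uv[0],uv[1],1.])
def onplane(n,uv,z):
    o,d=ray(n,uv); return o+d*(z-o[2])/d[2]
def tri(uvs,uvt):
    (a,d),(b,e)=ray("side",uvs),ray("top",uvt)
    s=np.linalg.lstsq(np.c_[d,-e],b-a,rcond=None)[0]
    p,q=a+d*s[0],b+e*s[1]; return (p+q)/2,np.linalg.norm(p-q)
def proj(n,P):
    K,E=np.array(C[n]["K"]),np.array(C[n]["extrinsics"])
    c=K@(E[:3,:3].T@(np.asarray(P,float)-E[:3,3])); return c[:2]/c[2]
def blobs(im,lo,hi,roi,amin=4):
    x0,y0,x1,y1=roi; m=cv2.inRange(cv2.cvtColor(im,cv2.COLOR_BGR2HSV)[y0:y1,x0:x1],lo,hi)
    k,_,s,c=cv2.connectedComponentsWithStats(m)
    return [(int(s[i,4]),np.round(c[i]+[x0,y0],1).tolist(),(s[i,:4]+[x0,y0,0,0]).tolist()) for i in range(1,k) if s[i,4]>=amin]
E
python3 - <<'E'
from h import *
t,s=cv2.imread("pics/top0.png"),cv2.imread("pics/side0.png")
f=lambda im,x,y,w,h,k:cv2.resize(im[y:y+h,x:x+w],None,fx=k,fy=k,interpolation=cv2.INTER_CUBIC)
out=np.zeros((600,800,3),np.uint8)
a=f(t,385,170,100,75,4);out[:300,:400]=a
a=f(s,345,120,66,50*1+25,4)[:, :400];out[:300,400:400+a.shape[1]]=a
a=f(t,240,110,133,100,3);out[300:600,:399]=a
a=f(s,195,125,133,100+0,3);out[300:600,401:800]=a[:,:399]
cv2.imwrite("pics/crop1.png",out)
for n,im,rq in(("top",t,(380,170,490,300)),("side",s,(345,120,412,215))):
    print(n,"orange",blobs(im,(8,180,180),(22,255,255),rq))
print("blue",blobs(t,(105,120,60),(130,255,255),(240,110,380,210)),blobs(s,(105,120,60),(130,255,255),(190,120,330,250)))
print("red",blobs(t,(0,150,120),(6,255,255),(285,110,320,190)),blobs(s,(0,150,120),(6,255,255),(220,180,300,230)))
E
```

```text
top orange [(41, [440.9, 195.2], [437, 193, 9, 5]), (36, [419.5, 229.0], [418, 225, 4, 9]), (39, [408.3, 285.2], [406, 281, 6, 9])]
side orange [(31, [373.7, 139.7], [370, 137, 8, 7]), (30, [387.8, 164.5], [384, 162, 8, 6])]
blue [(93, [275.7, 175.2], [272, 168, 8, 14])] [(168, [259.4, 228.9], [252, 220, 16, 18])]
red [] []
```

View pics/crop1.png

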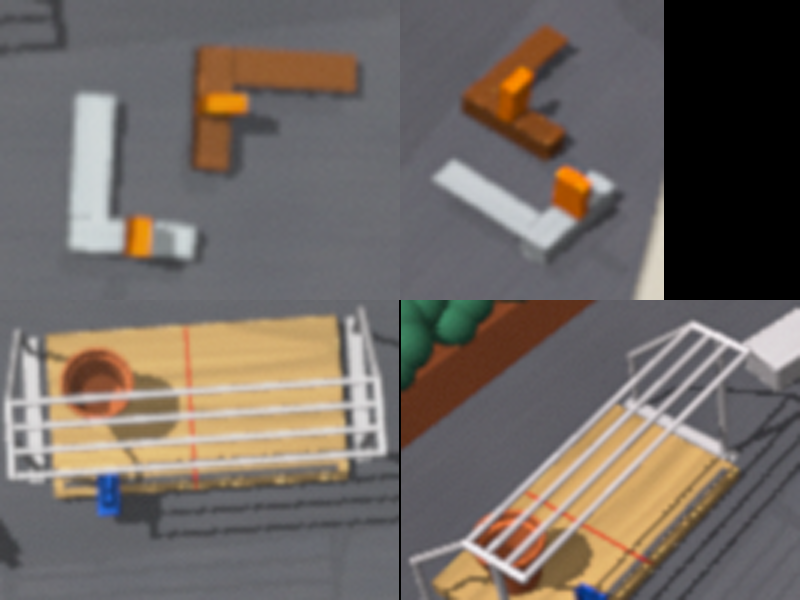

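The bright steel square is confirmed at top (417,220), with its grip at top (419.5,229) and side (388,164.5). The chalk line is at top x≈302–305, and the blue stop is at top (276,175). Next I measure sub-pixel edges.

```bash
python3 - <<'E'
from h import *
t,s=cv2.imread("pics/top0.png").astype(float),cv2.imread("pics/side0.png").astype(float)
for c in (290,320,345): print("top col",c,[tuple(map(int,t[y,c])) for y in range(162,180)])
# red line, top & side: redness R-G excess over row median
def redpts(im,rows,c0,c1):
    out=[]
    for y in rows:
        w=(im[y,c0:c1,2]-im[y,c0:c1,1]); w=w-np.median(w); w[w<15]=0
        if w.sum()>25: out.append(((w*np.arange(c0,c1)).sum()/w.sum(),y,round(w.sum())))
    return out
R=redpts(t,range(112,174),296,312)
P=np.array([onplane("top",p[:2],18)[:2] for p in R]); print("red n",len(R),R[:2],R[-2:])
vx,vy,x0,y0=cv2.fitLine(P.astype(np.float32),cv2.DIST_HUBER,0,.01,.01).ravel(); print("line top: dir ang",np.arctan2(vy,vx),"pt",x0,y0,"x range",P[:,0].min(),P[:,0].max())
# steel square mask
hsv=cv2.cvtColor(t.astype(np.uint8),cv2.COLOR_BGR2HSV)
# left edge of blade: rows 197..222, half-level crossing
L=[];Rr=[]
g=t.mean(2)
for y in range(197,222):
    row=g[y,396:420]; h=(row[:3].mean()+np.sort(row)[-4])/2
    i=np.argmax(row>h); L.append((396+i-(row[i]-h)/(row[i]-row[i-1]),y))
    j=len(row)-1-np.argmax(row[::-1]>h); Rr.append((396+j+(row[j]-h)/(row[j]-row[j+1]),y))
for nm,Q in(("L",L),("R",Rr)):
    P=np.array([onplane("top",q,22)[:2] for q in Q]).astype(np.float32)
    f=cv2.fitLine(P,cv2.DIST_HUBER,0,.01,.01).ravel(); print("blade",nm,f,np.arctan2(f[1],f[0]))
for c in(404,408,412,416,424,430): print("col",c,[int(v) for v in g[188:242,c]])
for a in((387.8,164.5),(387.8,163)): print("grip tri",tri(a,(419.5,229.0)))
print("grip plane64",onplane("top",(419.5,229),64),onplane("side",(387.8,164.5),50))
print("stop tri",tri((259.4,228.9),(275.7,175.2)),onplane("top",(275.7,175.2),50))
E
```

```text
top col 290 [(122, 188, 223), (123, 177, 211), (159, 178, 194), (199, 204, 210), (182, 194, 208), (132, 168, 194), (113, 146, 170), (107, 116, 126), (98, 105, 113), (83, 110, 128), (79, 118, 142), (80, 118, 142), (70, 85, 98), (63, 62, 64), (64, 62, 61), (63, 60, 60), (65, 63, 62), (66, 64, 63)]
top col 320 [(160, 179, 194), (200, 205, 211), (185, 195, 207), (132, 165, 189), (111, 144, 167), (108, 117, 127), (102, 115, 124), (90, 120, 142), (81, 119, 144), (79, 114, 137), (70, 86, 96), (86, 85, 84), (105, 101, 100), (111, 105, 105), (108, 105, 104), (107, 102, 101), (96, 90, 91), (79, 74, 73)]
top col 345 [(189, 196, 206), (142, 169, 190), (114, 153, 179), (107, 124, 138), (102, 108, 115), (90, 106, 121), (73, 105, 126), (68, 98, 118), (64, 77, 86), (82, 82, 81), (102, 98, 96), (107, 101, 100), (107, 103, 102), (107, 101, 101), (94, 90, 90), (77, 72, 72), (83, 81, 80), (101, 95, 96)]
red n 43 [(np.float64(301.53061224489795), 119, 49), (np.float64(301.4935064935065), 120, 77)] [(np.float64(304.6475409836066), 171, 61), (np.float64(304.9300699300699), 172, 72)]
line top: dir ang 0.080
[... 1615 characters left out ...]
l 430 [106, 107, 106, 105, 106, 106, 107, 108, 108, 109, 109, 109, 109, 109, 108, 106, 106, 105, 105, 104, 102, 101, 103, 102, 103, 102, 104, 106, 106, 109, 110, 110, 110, 111, 111, 110, 113, 131, 167, 201, 211, 210, 209, 209, 205, 184, 133, 86, 78, 91, 104, 107, 109, 110]
grip tri (array([ 415.50257475, -301.92990596,   61.50886772]), np.float64(0.9964306169207024))
grip tri (array([ 415.32384832, -299.92158583,   70.78843991]), np.float64(0.8480833819896361))
grip plane64 [ 415.85473008 -301.12489438   64.        ] [ 420.03025755 -311.91385814   50.        ]
stop tri (array([583.29142598, 155.90529718,  38.27370903]), np.float64(1.5020614203835507)) [581.12379879 154.37579536  50.        ]
```

Step 1 is orientation only: yaw to −0.054 (the square's yaw), then lean 30° forward. The blade's left edge lies 48 mm from the grip centre against a nominal 50, so the views agree.

Emit:
{"method": "apply_moves", "body": {"series": "0 0 0 0 0 0.0953 -1;0 0 0 0 0 0.0953 -1;0 0 0 0 0 0.0953 -1;0 0 0 0 0 0.0953 -1;0 0 0 0 0.0873 0 -1;0 0 0 0 0.0873 0 -1;0 0 0 0 0.0873 0 -1;0 0 0 0 0.0873 0 -1;0 0 0 0 0.0873 0 -1;0 0 0 0 0.0873 0 -1", "squeeze": 30}}

```text
clock: 0.93
eef_pos: [200.5, -592.2, 248.7]
tcp_rot: [3.14, -0.528, -0.054]
contact_force: [-0.1, -0.6, -0.8]
opening: 0.998
```

```bash
cat >> h.py <<'E'
from scipy.spatial.transform import Rotation as Ro
def Rt(yaw,a=np.pi/6):
    return Ro.from_euler('z',yaw)*Ro.from_matrix([[np.cos(a),0,np.sin(a)],[0,-1,0],[np.sin(a),0,-np.cos(a)]])
def go(p,yaw):
    s=r.sense(); R=Ro.from_euler('xyz',s["tcp_rot"]); T=Rt(yaw)
    rv=(R.inv()*T).as_rotvec(); d=np.asarray(p)-s["eef_pos"]
    print("t",round(s["clock"],2),"pos",np.round(s["eef_pos"],1),"F",np.round(s["contact_force"],1),"open",round(s["opening"],2))
    print("turn",np.round(rv,4),"shift cm, now-axes",np.round(R.inv().apply(d)/10,2),"after-turn",np.round(T.inv().apply(d)/10,2),"world mm",np.round(d,1))
def tcpfor(p,yaw,grasp=2): return np.asarray(p)+grasp*Rt(yaw).as_matrix()[:,2]
E
python3 - <<'E'
from h import *
t=cv2.imread("pics/top0.png").astype(float); g=t.mean(2)
yaw=-.054
G=np.array([415.8,-301.5,55]); print("pregrasp"); z=Rt(yaw).as_matrix()[:,2]
go(tcpfor(G,yaw)-100*z,yaw)
print("stock back", onplane("top",(408,232.5),12),onplane("top",(408,193),20))
# board front edge: saturation-like R-B drop
E=[]
for c in list(range(284,302))+list(range(308,350)):
    w=t[160:182,c,2]-t[160:182,c,0]; k=np.where(w>20)[0]; i=k[-1]; 
    pk=w[i-2:i+1].max(); h=pk/2; j=[q for q in range(i-2,i+3) if w[q]>=h][-1]
    E.append((c,160+j+(w[j]-h)/(w[j]-w[j+1])))
P=np.array([onplane("top",e,12)[:2] for e in E]).astype(np.float32)
f=cv2.fitLine(P,cv2.DIST_HUBER,0,.01,.01).ravel(); print("front edge",f,"yaw",np.arctan2(-f[0],f[1]) if f[1]>0 else np.arctan2(f[0],-f[1]),"resid",np.std((P-f[2:])@[-f[1],f[0]]))
# left/right board edges on row 150
for y in(116,120,124):
    w=t[y,:,2]-t[y,:,0]; k=np.where(w[244:372]>45)[0]+244; print(y,k[0],k[-1],onplane("top",(k[0]-.5,y),18)[:2],onplane("top",(k[-1]+.5,y),18)[:2])
E
```

```text
pregrasp
t 0.93 pos [ 200.5 -592.2  248.7] F [-0.1 -0.6 -0.8] open 1.0
turn [ 0.0018 -0.0044 -0.0001] shift cm, now-axes [  7.5  -30.22  16.92] after-turn [  7.58 -30.19  16.94] world mm [ 166.4  293.3 -108.8]
stock back [ 405.32922039 -274.92781631   12.        ] [ 533.06597035 -273.51208895   20.        ]
front edge [ 7.9913862e-02 -9.9680179e-01  5.9837378e+02  3.0839783e+01] yaw 0.079999164 resid 0.5154302
116 331 351 [784.44653721 -19.12129099] [785.36899706 -88.25619978]
120 270 352 [768.35312815 181.62124369] [772.01469163 -91.66273473]
124 255 352 [754.29568156 230.73986634] [758.63477044 -91.77796066]
```

Emit:
{"method": "apply_moves", "body": {"series": "0.77 -3.02 1.69 0 -0.0044 0 -1;0.77 -3.02 1.69 0 0 0 -1;0.77 -3.02 1.69 0 0 0 -1;0.77 -3.02 1.69 0 0 0 -1;0.77 -3.02 1.69 0 0 0 -1;0.77 -3.02 1.69 0 0 0 -1;0.77 -3.02 1.69 0 0 0 -1;0.77 -3.02 1.69 0 0 0 -1;0.77 -3.02 1.69 0 0 0 -1;0.77 -3.02 1.69 0 0 0 -1"}}

```text
clock: 1.77
eef_pos: [367.7, -297.2, 139.4]
tcp_rot: [3.141, -0.519, -0.055]
contact_force: [1.3, -0.1, 0.2]
opening: 0.999
```

```bash
python3 - <<'E'
from h import *
go(tcpfor([416.8,-301.5,55],-.054),-.054)
for n in("side","top"): cv2.imwrite(f"pics/{n}1.png",r.grab_frame(n))
t,s=cv2.imread("pics/top1.png"),cv2.imread("pics/side1.png")
f=lambda im,x,y,w,h,k:cv2.resize(im[y:y+h,x:x+w],None,fx=k,fy=k,interpolation=cv2.INTER_CUBIC)
cv2.imwrite("pics/crop2.png",np.hstack([f(t,360,170,130,150,3),f(s,330,100,130,150,3)]))
E
```

```text
t 1.77 pos [ 367.7 -297.2  139.4] F [ 1.3 -0.1  0.2] open 1.0
turn [ 0.0007  0.0046 -0.0008] shift cm, now-axes [0.09 0.16 9.97] after-turn [0.05 0.17 9.97] world mm [ 50.1  -4.4 -86.1]
```

View pics/crop2.png

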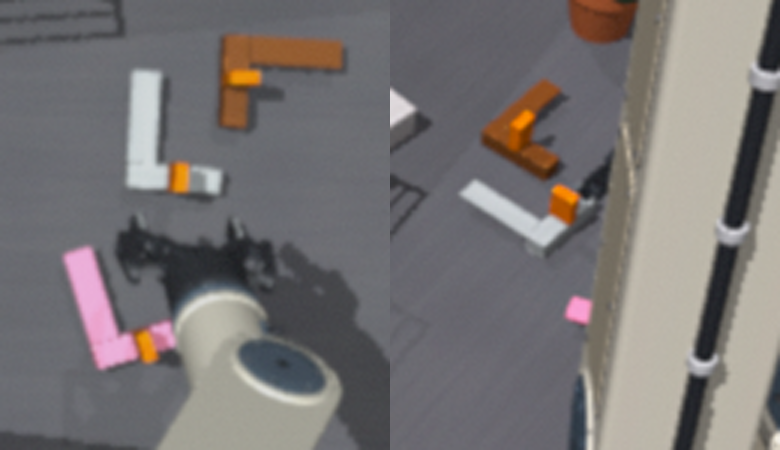

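The square's grip (crop 180,178) lies between the fingers, and the square is still undisturbed. Next: approach along the tool axis and close.

Emit:
{"method": "apply_moves", "body": {"series": "0 0.17 1.2 0 0.0046 0 -1;0 0 1.2 0 0 0 -1;0 0 1.2 0 0 0 -1;0 0 1.2 0 0 0 -1;0 0 1.2 0 0 0 -1;0 0 1.0 0 0 0 -1;0 0 1.0 0 0 0 -1;0 0 1.0 0 0 0 -1;0.05 0 0.97 0 0 0 -1;0 0 0 0 0 0 -1"}}

```text
clock: 2.7
eef_pos: [418.0, -303.3, 52.7]
tcp_rot: [-3.141, -0.523, -0.055]
contact_force: [-0.4, 0.7, -0.0]
opening: 1.003
```

```bash
python3 - <<'E'
from h import *
go(tcpfor([416.8,-301.5,55],-.054),-.054)
E
```

```text
t 2.7 pos [ 418.  -303.3   52.7] F [-0.4  0.7 -0. ] open 1.0
turn [-0.0004  0.0003 -0.0008] shift cm, now-axes [ 0.01 -0.18 -0.07] after-turn [ 0.01 -0.18 -0.07] world mm [-0.2  1.8  0.6]
```

Emit:
{"method": "apply_moves", "body": {"series": "0 0 0 0 0 0 0.2;0 0 0 0 0 0 0.3;0 0 0 0 0 0 0.4;0 0 0 0 0 0 0.5;0 0 0 0 0 0 0.6;0 0 0 0 0 0 0.7;0 0 0 0 0 0 1;0 0 0 0 0 0 1;0 0 0 0 0 0 1;0 0 0 0 0 0 1", "squeeze": 50}}

```text
clock: 3.53
eef_pos: [417.7, -303.2, 54.2]
tcp_rot: [3.141, -0.525, -0.054]
contact_force: [-3.1, -0.1, 6.8]
opening: 0.156
```

```bash
python3 - <<'E'
from h import *
go(tcpfor([416.8,-301.5,55],-.054),-.054)
E
```

```text
t 3.53 pos [ 417.7 -303.2   54.2] F [-3.1 -0.1  6.8] open 0.16
turn [ 0.0009 -0.0009 -0.0003] shift cm, now-axes [-0.05 -0.17  0.08] after-turn [-0.05 -0.17  0.08] world mm [ 0.1  1.7 -0.9]
```

Gripped at an opening of 0.156, about 13 mm. Lifting 80 mm.

Emit:
{"method": "apply_moves", "body": {"series": "0.25 0 -0.43 0 0 0 1;0.25 0 -0.43 0 0 0 1;0.5 0 -0.87 0 0 0 1;0.5 0 -0.87 0 0 0 1;0.5 0 -0.87 0 0 0 1;0.5 0 -0.87 0 0 0 1;0.5 0 -0.87 0 0 0 1;0.5 0 -0.87 0 0 0 1;0.5 0 -0.87 0 0 0 1;0 0 0 0 0 0 1"}}

```text
clock: 4.37
eef_pos: [417.6, -303.2, 135.1]
tcp_rot: [3.14, -0.525, -0.053]
contact_force: [-0.1, -0.4, -5.7]
opening: 0.154
```

```bash
python3 - <<'E'
from h import *
ex=np.array([.9968,.0799,0]);ey=np.array([-.0799,.9968,0])
o=np.array([595.8,62.4,0]); P=o-50*ey-(13+160)*ex+[0,0,55+70]
np.set_printoptions(suppress=True)
go(tcpfor(P,.080),.080); print(P)
E
```

```text
t 4.37 pos [ 417.6 -303.2  135.1] F [-0.1 -0.4 -5.7] open 0.15
turn [ 0.0682 -0.001  -0.1155] shift cm, now-axes [ -1.06 -30.21   0.71] after-turn [  2.42 -30.02   2.77] world mm [ 10.7 302.  -11.8]
[427.3486  -1.2627 125.    ]
```

Emit:
{"method": "apply_moves", "body": {"series": "0 0 0 0.0341 -0.0005 -0.0578 1;0 0 0 0.0341 -0.0005 -0.0578 1;0.12 -1.5 0.14 0 0 0 1;0.24 -3 0.28 0 0 0 1;0.24 -3 0.28 0 0 0 1;0.24 -3 0.28 0 0 0 1;0.24 -3 0.28 0 0 0 1;0.24 -3 0.28 0 0 0 1;0.24 -3 0.28 0 0 0 1;0.24 -3 0.28 0 0 0 1"}}

```text
clock: 5.2
eef_pos: [424.1, -75.1, 124.2]
tcp_rot: [-3.14, -0.521, 0.078]
contact_force: [1.2, 0.3, -5.5]
opening: 0.15
```

Emit:
{"method": "apply_moves", "body": {"series": "0.2 -2.5 0.22 0 0 0 1;0.2 -2.5 0.22 0 0 0 1;0.12 -1.5 0.14 0 0 0 1;0.08 -1 0.1 0 0 0 1;0 0 0 0 0 0 1;0 0 0 0 0 0 1;0 0 0 0 0 0 1;0 0 0 0 0 0 1;0 0 0 0 0 0 1;0 0 0 0 0 0 1"}}

```text
clock: 6.03
eef_pos: [428.2, -1.8, 122.2]
tcp_rot: [-3.14, -0.523, 0.078]
contact_force: [0.4, -0.0, -5.7]
opening: 0.151
```

```bash
python3 - <<'E'
from h import *
ex=np.array([.9968,.0799,0]);ey=np.array([-.0799,.9968,0])
o=np.array([595.8,62.4,0]); P=o-50*ey-(13+160)*ex+[0,0,55+70]
np.set_printoptions(suppress=True)
go(tcpfor(P,.080),.080)
for n in("side","top"): cv2.imwrite(f"pics/{n}2.png",r.grab_frame(n))
t,s=cv2.imread("pics/top2.png"),cv2.imread("pics/side2.png")
f=lambda im,x,y,w,h,k:cv2.resize(im[y:y+h,x:x+w],None,fx=k,fy=k,interpolation=cv2.INTER_CUBIC)
cv2.imwrite("pics/crop3.png",np.hstack([f(t,240,110,130,150,3),f(s,210,110,130,150,3)]))
E
```

```text
t 6.03 pos [428.2  -1.8 122.2] F [ 0.4 -0.  -5.7] open 0.15
turn [-0.0003  0.0006 -0.002 ] shift cm, now-axes [ 0.07 -0.06 -0.08] after-turn [ 0.07 -0.06 -0.08] world mm [0.2 0.6 1.1]
```

View pics/crop3.png

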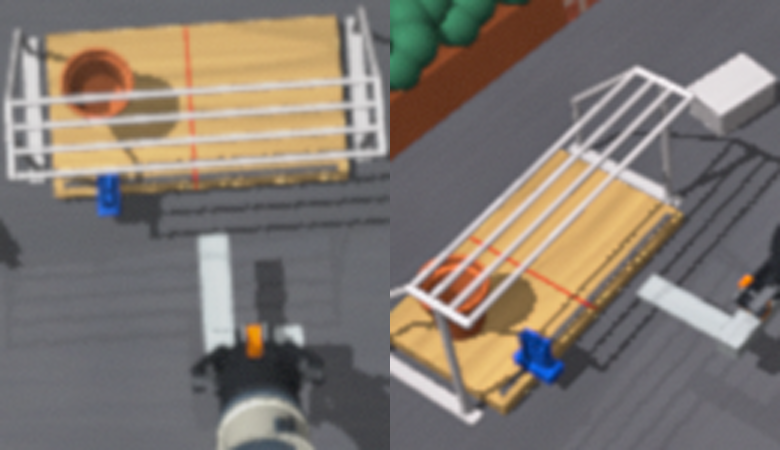

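The view shows the held square roughly parallel to the chalk line, with the blade's left edge at top x≈306–308 and the line foot at about (305,172). I'll measure the blade edge against the line, then go forward under the tier.

```bash
cat >> h.py <<'E'
LO=np.array([595.8,62.4]); EX=np.array([np.cos(.0803),np.sin(.0803)]); EY=np.array([-EX[1],EX[0]])
def edge(im,rows,c0,c1,z):
    """left edge of bright blade in top view, in line frame (x,y)"""
    g=im.astype(float).mean(2); Q=[]
    for y in rows:
        row=g[y,c0:c1]; h=(row[:3].mean()+np.sort(row)[-4])/2; i=np.argmax(row>h)
        if i>0: Q.append((c0+i-(row[i]-h)/(row[i]-row[i-1]),y))
    P=np.array([onplane("top",q,z)[:2] for q in Q])-LO; L=np.c_[P@EX,P@EY]
    k=np.polyfit(L[:,0],L[:,1],1); e=L[:,1]-np.polyval(k,L[:,0]); ok=abs(e)<1.5; k=np.polyfit(L[ok,0],L[ok,1],1)
    print("edge: x",np.round([L[:,0].min(),L[:,0].max()],1),"slope",np.round(k[0],4),"y at xs ends",np.round(np.polyval(k,[L[:,0].min(),L[:,0].max()]),2),"rms",np.round(np.std(e[ok]),2),ok.sum())
    return k
E
python3 - <<'E'
from h import *
t=cv2.imread("pics/top2.png")
edge(t,range(191,222),300,317,90)
P=np.r_[LO-50*EY-(13+15)*EX,55+20]
go(tcpfor(P,.0803),.0803)
E
```

```text
edge: x [-161.6  -68.4] slope -0.0032 y at xs ends [-0.03 -0.33] rms 0.19 31
t 6.13 pos [428.2  -1.6 122.2] F [-0.4  0.3 -5.1] open 0.15
turn [-0.0003  0.0005 -0.0019] shift cm, now-axes [10.13 -0.06 11.49] after-turn [10.12 -0.04 11.5 ] world mm [144.7  12.  -49. ]
```

Emit:
{"method": "apply_moves", "body": {"series": "1.01 -0.04 1.15 0 0 -0.0019 1;1.01 0 1.15 0 0 0 1;1.01 0 1.15 0 0 0 1;1.01 0 1.15 0 0 0 1;1.01 0 1.15 0 0 0 1;1.01 0 1.15 0 0 0 1;1.01 0 1.15 0 0 0 1;1.01 0 1.15 0 0 0 1;1.01 0 1.15 0 0 0 1;1.01 0 1.15 0 0 0 1"}}

```text
clock: 6.97
eef_pos: [573.3, 10.5, 72.5]
tcp_rot: [3.141, -0.522, 0.081]
contact_force: [0.1, -0.8, -5.7]
opening: 0.154
```

```bash
python3 - <<'E'
from h import *
t=r.grab_frame("top"); cv2.imwrite("pics/top3.png",t); s=r.grab_frame("side"); cv2.imwrite("pics/side3.png",s)
P=np.r_[LO-50*EY-(13+12)*EX,55+0.5]
go(tcpfor(P,.0803)+[0,0,.9],.0803)
f=lambda im,x,y,w,h,k:cv2.resize(im[y:y+h,x:x+w],None,fx=k,fy=k,interpolation=cv2.INTER_CUBIC)
cv2.imwrite("pics/crop4.png",np.hstack([f(t,260,120,100,110,4),f(s,225,140,100,110,4)]))
E
```

```text
t 7.07 pos [574.8  10.8  72.8] F [-0.3 -0.6 -5. ] open 0.15
turn [-0.0003 -0.0003  0.0007] shift cm, now-axes [-0.81  0.02  1.62] after-turn [-0.81  0.02  1.62] world mm [  1.1  -0.1 -18.1]
```

View pics/crop4.png

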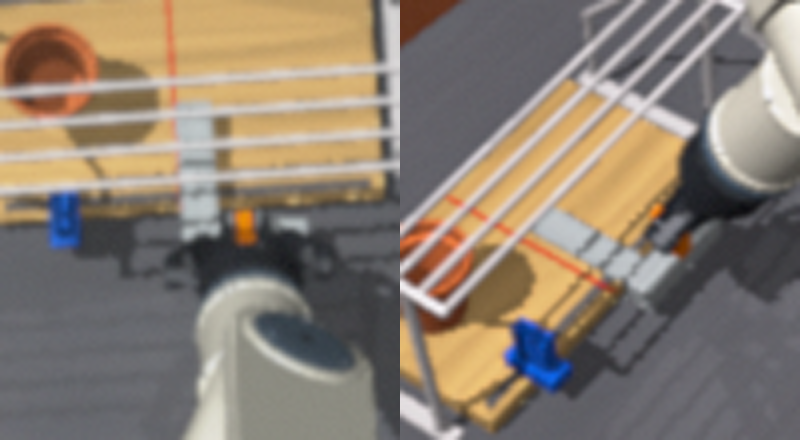

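The blade lies just right of the red line (crop x≈178), above the board and under the tier, and the pot and stop are clear. Lowering, then a gentle push forward.

Emit:
{"method": "apply_moves", "body": {"series": "-0.08 0 0.16 0 0 0 1;-0.08 0 0.16 0 0 0 1;-0.08 0 0.16 0 0 0 1;-0.08 0 0.16 0 0 0 1;-0.08 0 0.16 0 0 0 1;-0.08 0 0.16 0 0 0 1;-0.08 0 0.16 0 0 0 1;-0.08 0 0.16 0 0 0 1;-0.08 0 0.16 0 0 0 1;-0.08 0.02 0.16 0 0 0 1"}}

```text
clock: 7.9
eef_pos: [572.9, 10.4, 54.9]
tcp_rot: [3.141, -0.522, 0.081]
contact_force: [-0.2, 0.3, -5.2]
opening: 0.154
```

```bash
python3 - <<'E'
from h import *
t=r.grab_frame("top"); cv2.imwrite("pics/top4.png",t)
P=np.r_[LO-50*EY-13*EX,55]
go(tcpfor(P,.0803)+[0,0,.9],.0803)
for y in range(144,182,3): print(y,[int(v) for v in t[y,297:318].mean(1)])
E
```

```text
t 7.95 pos [572.8  10.4  54.6] F [-0.1 -0.4 -5.7] open 0.15
turn [0.     0.0024 0.0006] shift cm, now-axes [ 1.29 -0.    0.79] after-turn [ 1.29 -0.    0.79] world mm [15.   1.2 -0.4]
144 [98, 102, 124, 154, 160, 153, 144, 157, 164, 165, 163, 166, 165, 167, 165, 166, 166, 165, 165, 165, 164]
147 [135, 141, 155, 177, 184, 184, 181, 182, 183, 184, 182, 188, 192, 195, 197, 195, 190, 197, 203, 203, 202]
150 [126, 135, 148, 160, 168, 166, 167, 180, 182, 184, 185, 185, 184, 185, 181, 165, 147, 151, 155, 158, 158]
153 [139, 157, 166, 168, 166, 163, 162, 173, 185, 187, 188, 190, 191, 190, 186, 176, 158, 157, 165, 170, 171]
156 [191, 194, 195, 195, 199, 204, 204, 204, 204, 199, 200, 201, 201, 200, 200, 194, 187, 187, 189, 189, 186]
159 [170, 169, 169, 168, 170, 167, 167, 170, 182, 186, 189, 189, 192, 192, 190, 184, 162, 144, 161, 168, 168]
162 [170, 169, 162, 164, 171, 169, 158, 156, 160, 157, 168, 162, 147, 141, 141, 141, 141, 146, 165, 166, 160]
165 [192, 193, 193, 191, 188, 189, 186, 185, 191, 192, 192, 189, 185, 185, 183, 179, 171, 157, 157, 156, 157]
168 [129, 125, 121, 122, 116, 115, 118, 135, 164, 181, 183, 179, 171, 177, 185, 179, 158, 126, 112, 106, 99]
171 [95, 96, 105, 115, 110, 107, 107, 113, 136, 159, 154, 151, 161, 177, 183, 182, 169, 139, 103, 94, 108]
174 [79, 75, 72, 79, 80, 80, 85, 105, 147, 180, 186, 189, 189, 190, 192, 189, 177, 147, 93, 77, 96]
177 [99, 98, 100, 100, 101, 100, 99, 100, 112, 131, 138, 141, 149, 153, 149, 136, 127, 118, 76, 70, 90]
180 [75, 71, 72, 73, 72, 73, 78, 86, 117, 150, 146, 112, 76, 54, 49, 62, 74, 63, 46, 41, 42]
```

Emit:
{"method": "apply_moves", "body": {"series": "0.173 0 0.1 0 0 0 1;0.173 0 0.1 0 0 0 1;0.173 0 0.1 0 0 0 1;0.173 0 0.1 0 0 0 1;0.173 0 0.1 0 0 0 1;0.173 0 0.1 0 0 0 1;0 0 0 0 0 0 1;0 0 0 0 0 0 1;0 0 0 0 0 0 1;0 0 0 0 0 0 1"}}

```text
clock: 8.78
eef_pos: [585.5, 11.9, 55.1]
tcp_rot: [-3.141, -0.523, 0.081]
contact_force: [0.1, -0.5, -5.3]
opening: 0.155
```

Emit:
{"method": "apply_moves", "body": {"series": "0.043 0 0.025 0 0 0 1;0 0 0 0 0 0 1;0.043 0 0.025 0 0 0 1;0 0 0 0 0 0 1;0.043 0 0.025 0 0 0 1;0 0 0 0 0 0 1;0.043 0 0.025 0 0 0 1;0 0 0 0 0 0 1;0 0 0 0 0 0 1;0 0 0 0 0 0 1"}}

```text
clock: 9.62
eef_pos: [587.6, 12.1, 55.2]
tcp_rot: [-3.141, -0.523, 0.081]
contact_force: [0.5, 0.4, -5.3]
opening: 0.158
```

Emit:
{"method": "apply_moves", "body": {"series": "-0.025 0 0.043 0 0 0 1;0 0 0 0 0 0 1;-0.025 0 0.043 0 0 0 1;0 0 0 0 0 0 1;0 0 0 0 0 0 1;0.043 0 0.025 0 0 0 1;0 0 0 0 0 0 1;0 0 0 0 0 0 1;0 0 0 0 0 0 1;0 0 0 0 0 0 1"}}

```text
clock: 10.45
eef_pos: [588.2, 12.1, 54.3]
tcp_rot: [-3.141, -0.523, 0.081]
contact_force: [-0.9, 1.0, -2.2]
opening: 0.157
```

Emit:
{"method": "apply_moves", "body": {"series": "0.043 0 0.025 0 0 0 1;0 0 0 0 0 0 1;0 0 0 0 0 0 1;0.043 0 0.025 0 0 0 1;0 0 0 0 0 0 1;0 0 0 0 0 0 1;0 0 0 0 0 0 1;0 0 0 0 0 0 1;0 0 0 0 0 0 1;0 0 0 0 0 0 1"}}

```text
clock: 11.28
eef_pos: [588.9, 12.2, 54.3]
tcp_rot: [-3.141, -0.523, 0.081]
contact_force: [-5.3, -0.5, 4.4]
opening: 0.152
```

Emit:
{"method": "apply_moves", "body": {"series": "0.043 0 0.025 0 0 0 1;0 0 0 0 0 0 1;0 0 0 0 0 0 1;0.043 0 0.025 0 0 0 1;0 0 0 0 0 0 1;0 0 0 0 0 0 1;0 0 0 0 0 0 1;0 0 0 0 0 0 1;0 0 0 0 0 0 1;0 0 0 0 0 0 1"}}

```text
clock: 12.12
eef_pos: [589.0, 12.1, 54.3]
tcp_rot: [-3.142, -0.522, 0.081]
contact_force: [-12.9, 1.0, 12.1]
opening: 0.155
```

```bash
python3 - <<'E'
from h import *
t=r.grab_frame("top"); s=r.grab_frame("side"); cv2.imwrite("pics/top5.png",t); cv2.imwrite("pics/side5.png",s)
q=r.sense(); print(q["eef_pos"],q["contact_force"],q["wrist_torque"])
# red remaining & blade-left edge between rods; steel = low R-B, wood = high R-B
d=(t[:,:,2].astype(float)-t[:,:,0])
for y in (143,144,149,150,153,154,159,160): print(y,[int(v) for v in d[y,297:318]], [int(v) for v in t[y,297:318,2].astype(int)-t[y,297:318,1]])
f=lambda im,x,y,w,h,k:cv2.resize(im[y:y+h,x:x+w],None,fx=k,fy=k,interpolation=cv2.INTER_CUBIC)
cv2.imwrite("pics/crop5.png",np.hstack([f(t,275,130,60,80,6),f(s,240,160,66,80,6)]))
E
```

```text
[588.99995335  12.15017144  54.24422042] [-12.69093472   0.13091896  11.93966148] [0.08520101 1.21303655 0.04213438]
143 [54, 58, 75, 94, 99, 91, 55, 10, -3, -6, -8, -9, -9, -7, 4, 40, 86, 99, 101, 101, 99] [22, 23, 29, 35, 39, 46, 43, 7, -5, -7, -7, -9, -8, -7, 0, 15, 33, 38, 38, 37, 37]
144 [55, 58, 75, 91, 95, 83, 46, 4, -8, -9, -8, -8, -10, -8, -1, 34, 82, 98, 99, 98, 98] [21, 21, 30, 35, 38, 41, 31, 3, -7, -7, -7, -7, -9, -7, -3, 13, 33, 37, 37, 37, 39]
149 [10, 12, 17, 24, 31, 33, 26, 5, -4, -5, -4, -4, -5, -5, -3, 4, 32, 56, 66, 74, 74] [6, 7, 10, 12, 15, 21, 21, 5, -3, -3, -3, -4, -3, -4, -2, 1, 15, 24, 26, 30, 29]
150 [27, 37, 55, 68, 77, 81, 61, 8, -8, -8, -9, -8, -9, -9, -6, 5, 47, 83, 91, 94, 94] [12, 17, 24, 29, 34, 43, 46, 7, -7, -6, -7, -6, -8, -7, -5, 0, 19, 32, 34, 37, 35]
153 [82, 95, 100, 100, 99, 99, 73, 18, -5, -9, -8, -7, -8, -7, -6, 4, 45, 84, 91, 91, 89] [32, 37, 38, 39, 40, 46, 44, 12, -4, -7, -6, -7, -7, -7, -6, 0, 16, 32, 34, 36, 36]
154 [92, 95, 95, 93, 91, 89, 70, 25, -1, -6, -7, -7, -7, -5, -4, 4, 33, 58, 65, 60, 53] [35, 37, 36, 36, 35, 41, 40, 18, -1, -4, -5, -6, -6, -5, -4, 0, 13, 25, 26, 25, 24]
159 [96, 99, 97, 99, 98, 98, 86, 47, 4, -8, -9, -9, -8, -10, -7, -3, 19, 61, 95, 101, 99] [37, 39, 36, 38, 37, 39, 41, 32, 4, -6, -6, -8, -7, -9, -7, -5, 6, 24, 37, 38, 37]
160 [100, 102, 101, 100, 101, 100, 87, 49, 5, -8, -10, -8, -7, -8, -8, -3, 17, 64, 96, 100, 100] [36, 37, 36, 36, 37, 37, 40, 32, 4, -7, -8, -8, -7, -7, -7, -5, 6, 25, 36, 38, 38]
```

View pics/crop5.png

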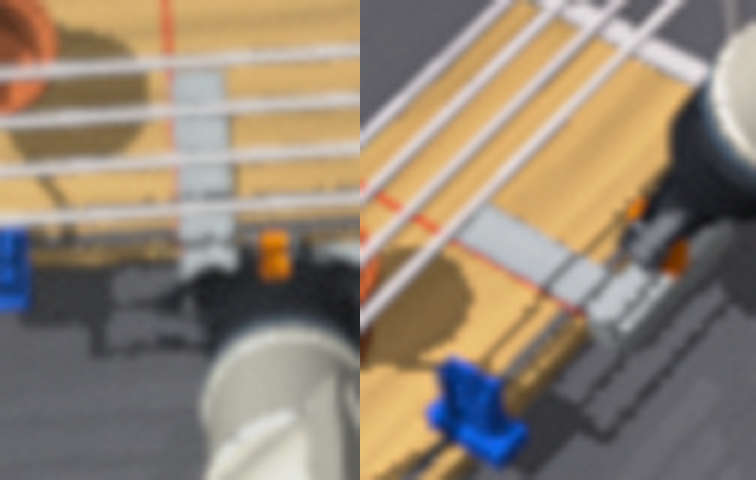

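The blade's left edge sits on the line centre (303.1 at row 143 and 304.1 at row 160, with the fitted line at 303.0 and 304.1). The stall at x=589.0 with −12.7 N shows it is flush. I'll ease off the push, release gradually and retract along the tool axis.

Emit:
{"method": "apply_moves", "body": {"series": "-0.043 0 -0.025 0 0 0 1;-0.043 0 -0.025 0 0 0 1;0 0 0 0 0 0 1;0 0 0 0 0 0 0.65;0 0 0 0 0 0 0.6;0 0 0 0 0 0 0.55;0 0 0 0 0 0 0.5;0 0 0 0 0 0 0.4;0 0 0 0 0 0 0.3;0 0 0 0 0 0 0.3"}}

```text
clock: 13.05
eef_pos: [589.3, 12.2, 54.2]
tcp_rot: [-3.141, -0.523, 0.081]
contact_force: [0.4, -0.5, 0.3]
opening: 0.354
```

Emit:
{"method": "apply_moves", "body": {"series": "0 0 -0.5 0 0 0 0.3;0 0 -1 0 0 0 0.3;0 0 -1.5 0 0 0 0.3;0 0 -1.5 0 0 0 0.3;0 0 -1.5 0 0 0 0.3;0 0 -1.5 0 0 0 0.3;0 0 -1.5 0 0 0 0.3;0 0 -1 0 0 0 0.3;0 0 0 0 0 0 0.3;0 0 0 0 0 0 0.3"}}

```text
clock: 13.88
eef_pos: [564.5, 12.6, 98.2]
tcp_rot: [-3.134, -0.527, 0.082]
contact_force: [-0.5, -0.6, 0.6]
opening: 0.347
```

```bash
python3 - <<'E'
from h import *
t=r.grab_frame("top"); s=r.grab_frame("side"); cv2.imwrite("pics/top6.png",t); cv2.imwrite("pics/side6.png",s)
d=(t[:,:,2].astype(float)-t[:,:,0])
for y in (143,144,150,153,154,159,160): # blade left edge by R-B half level
    w=d[y,297:318]; h=(w[2:6].max()-8)/2; i=np.argmax(w<h); print(y,round(297+i-(h-w[i])/(w[i-1]-w[i]),2),"line",round(301.53+(y-119)*.0635,2))
f=lambda im,x,y,w,h,k:cv2.resize(im[y:y+h,x:x+w],None,fx=k,fy=k,interpolation=cv2.INTER_CUBIC)
cv2.imwrite("pics/crop6.png",np.hstack([f(t,260,130,80,80,5),f(s,235,170,80,80,5)]))
print("blue",blobs(t,(105,120,60),(130,255,255),(240,110,380,210)),blobs(s,(105,120,60),(130,255,255),(190,120,330,250)))
for y in range(165,184,2): print(y,t[y,268:284,0].tolist())
E
```

```text
143 303.24 line 303.05
144 303.07 line 303.12
150 296.85 line 303.5
153 303.5 line 303.69
154 303.68 line 303.75
159 304.09 line 304.07
160 304.05 line 304.13
blue [(94, [275.6, 175.2], [272, 168, 8, 14])] [(166, [259.3, 228.9], [252, 220, 16, 18])]
165 [143, 146, 152, 157, 160, 160, 166, 173, 175, 177, 173, 172, 173, 176, 176, 178]
167 [194, 191, 190, 194, 191, 188, 185, 194, 203, 196, 189, 166, 148, 143, 145, 146]
169 [84, 85, 91, 104, 118, 132, 142, 168, 186, 144, 131, 110, 81, 72, 84, 103]
171 [88, 82, 79, 89, 116, 136, 145, 165, 177, 129, 114, 109, 81, 70, 72, 75]
173 [110, 110, 112, 126, 151, 146, 140, 143, 141, 114, 117, 116, 84, 66, 63, 62]
175 [73, 74, 82, 102, 140, 156, 152, 167, 181, 140, 121, 120, 84, 62, 58, 60]
177 [100, 100, 101, 114, 147, 167, 143, 133, 138, 123, 121, 118, 85, 62, 65, 64]
179 [108, 108, 109, 120, 160, 201, 193, 174, 167, 167, 158, 129, 84, 64, 64, 63]
181 [107, 107, 107, 115, 146, 182, 180, 172, 162, 147, 132, 107, 76, 65, 64, 63]
183 [108, 107, 108, 106, 106, 105, 106, 106, 106, 99, 85, 71, 67, 68, 70, 67]
```

View pics/crop6.png

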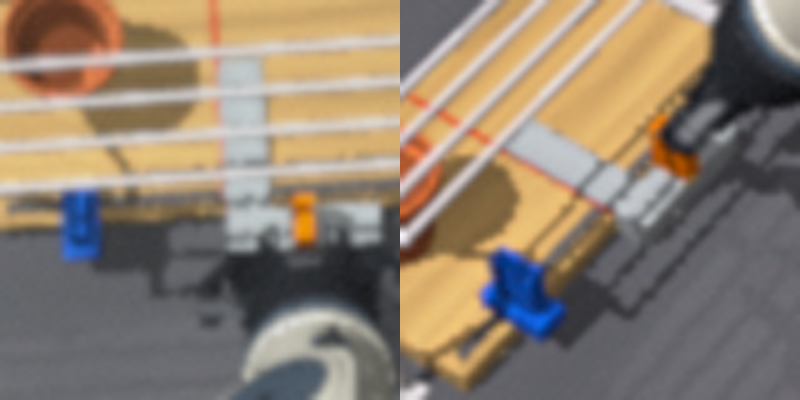

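The square is flush and released, and its blade edge is on the line within about 0.2 px. The blue stop is at top (275.6,175), about 94 mm left of the line. Now the stop, with the lean raised to 35° for tier clearance.

```bash
sed -i 's/def go(p,yaw):/def go(p,yaw,a=np.pi\/6):/; s/T=Rt(yaw)$/T=Rt(yaw,a)/; s/def tcpfor(p,yaw,grasp=2): return np.asarray(p)+grasp\*Rt(yaw)/def tcpfor(p,yaw,grasp=2,a=np.pi\/6): return np.asarray(p)+grasp*Rt(yaw,a)/' h.py
cat >> h.py <<'E'
LF=lambda p:np.round([(p[:2]-LO)@EX,(p[:2]-LO)@EY,p[2]],1)
def W(x,y,z): return np.r_[LO+x*EX+y*EY,z]
A35=np.radians(35)
E
python3 - <<'E'
from h import *
print("foot mid",LF(onplane("top",(275.6,180),34)),"foot front",LF(onplane("top",(275.6,182.4),34)),"L/R",LF(onplane("top",(271.6,180),34)),LF(onplane("top",(279.5,180),34)))
print("tri",LF(tri((259.3,228.9),(275.6,175.2))[0]))
s=cv2.imread("pics/side6.png")
# grip top: side view uppermost blue ~ check against projection of expected grip top corners
for q in((17,101),(17,87),(-17,101),(-17,87)): print(q,np.round(proj("side",W(q[0],q[1],72)),1),np.round(proj("top",W(q[0],q[1],72)),1))
m=cv2.inRange(cv2.cvtColor(s,cv2.COLOR_BGR2HSV),(105,120,60),(130,255,255))[215:242,248:272]
for i,row in enumerate(m): print(215+i,''.join('#' if v else '.' for v in row))
z=Rt(.0803,A35).as_matrix()[:,2]
go(tcpfor(W(0,94,59),.0803,2,A35)-100*z,.0803,A35)
E
```

```text
foot mid [-20.6  95.4  34. ] foot front [-28.3  95.8  34. ] L/R [-19.7 108.2  34. ] [-21.4  82.8  34. ]
tri [-5.  94.5 38.6]
(17, 101) [251.5 220.8] [272.1 166.8]
(17, 87) [254.4 217.8] [276.5 166.5]
(-17, 101) [260.1 226. ] [272.7 177.5]
(-17, 87) [263.  222.9] [277.1 177.2]
215 ........................
216 ........................
217 ........................
218 ........................
219 ........................
220 .......##...............
221 ......#####.............
222 ......######............
223 ......#########.........
224 ......##########........
225 ......#########.........
226 ......#########.........
227 .....###########........
228 ....############........
229 ....#############.......
230 ....################....
231 ......##############....
232 .......#############....
233 ........############....
234 ..........#########.....
235 ...........########.....
236 ............######......
237 ..............##........
238 ........................
239 ........................
240 ........................
241 ........................
t 13.98 pos [564.4  12.6  97.7] F [ 0.6  0.6 -0.5] open 0.35
turn [-0.0091  0.0847 -0.    ] shift cm, now-axes [  0.28 -14.15  -4.52] after-turn [  0.67 -14.11  -4.61] world mm [-32.2 139.   41.6]
```

Emit:
{"method": "apply_moves", "body": {"series": "0 0 -1.5 0 0 0 0;0 0 -1.5 0 0 0 0;0 0 -1.5 0 0 0 0;0 0 -1.5 0 0 0 0;0 0 0 0 0.0437 0 0;0 0 0 0 0.0436 0 0;0 0 0 0 0 0 0;0 0 0 0 0 0 0;0 0 0 0 0 0 0;0 0 0 0 0 0 0"}}

```text
clock: 14.82
eef_pos: [538.9, 14.3, 144.2]
tcp_rot: [-3.12, -0.566, 0.082]
contact_force: [-0.7, 0.6, 0.6]
opening: 0.505
```

```bash
python3 - <<'E'
from h import *
z=Rt(.0803,A35).as_matrix()[:,2]
go(tcpfor(W(0,94,59),.0803,2,A35)-100*z,.0803,A35)
E
```

```text
t 14.82 pos [538.9  14.3 144.2] F [-0.7  0.6  0.6] open 0.51
turn [-0.0224  0.0452  0.0007] shift cm, now-axes [  0.12 -13.72   0.95] after-turn [  0.07 -13.74   0.65] world mm [ -6.7 137.3  -4.9]
```

```bash
python3 - <<'E'
from h import *
s=r.sense(); print(np.round(s["qpos"],3),s["tcp_rot"],s["eef_pos"])
E
```

```text
[-0.023  0.207  2.293  0.768  0.112  0.717] [-3.12002141 -0.56569486  0.08175236] [538.93373402  14.29546849 144.17827121]
```

Joint 5 is near its zero (wrist singularity) at 35° this close in, so I go back to 30° lean and move left.

```bash
python3 - <<'E'
from h import *
z=Rt(.0803).as_matrix()[:,2]
go(tcpfor(W(0,95,59),.0803)-80*z,.0803)
E
```

```text
t 14.82 pos [538.9  14.3 144.2] F [-0.7  0.6  0.6] open 0.51
turn [-0.0223 -0.0421  0.0017] shift cm, now-axes [  0.89 -13.78   2.95] after-turn [  0.98 -13.84   2.6 ] world mm [ 10.4 139.7 -17.6]
```

Emit:
{"method": "apply_moves", "body": {"series": "0 0 0 -0.011 -0.021 0.001 0;0 0 0 -0.011 -0.021 0.001 0;0.12 -1.73 0.32 0 0 0 0;0.12 -1.73 0.32 0 0 0 0;0.12 -1.73 0.32 0 0 0 0;0.12 -1.73 0.32 0 0 0 0;0.12 -1.73 0.32 0 0 0 0;0.12 -1.73 0.32 0 0 0 0;0.12 -1.73 0.32 0 0 0 0;0.12 -1.73 0.32 0 0 0 0"}}

```text
clock: 15.65
eef_pos: [546.9, 137.0, 130.1]
tcp_rot: [-3.132, -0.536, 0.081]
contact_force: [-0.1, -0.2, 0.3]
opening: 0.497
```

```bash
python3 - <<'E'
from h import *
go(tcpfor(W(0,95,59),.0803),.0803); print(np.round(r.sense()["qpos"],3))
E
```

```text
t 15.65 pos [546.9 137.  130.1] F [-0.1 -0.2  0.3] open 0.5
turn [-0.0093 -0.0124  0.0003] shift cm, now-axes [ 0.04 -1.59  8.51] after-turn [ 0.15 -1.67  8.49] world mm [ 42.2  20.1 -72.8]
[ 0.303  0.27   2.231 -0.745  0.153  2.501]
```

Emit:
{"method": "apply_moves", "body": {"series": "0 0 0 -0.0093 -0.0124 0 0;0.07 -0.83 0 0 0 0 0;0.07 -0.84 0 0 0 0 0;0 0 1 0 0 0 0;0 0 1 0 0 0 0;0 0 1 0 0 0 0;0 0 1 0 0 0 0;0 0 1 0 0 0 0;0 0 0 0 0 0 0;0 0 0 0 0 0 0"}}

```text
clock: 16.48
eef_pos: [571.2, 155.0, 87.0]
tcp_rot: [3.141, -0.522, 0.081]
contact_force: [0.2, 0.8, 0.1]
opening: 0.499
```

```bash
python3 - <<'E'
from h import *
go(tcpfor(W(0,95,59),.0803),.0803); print(np.round(r.sense()["qpos"],3))
t=r.grab_frame("top"); s=r.grab_frame("side"); cv2.imwrite("pics/top7.png",t); cv2.imwrite("pics/side7.png",s)
f=lambda im,x,y,w,h,k:cv2.resize(im[y:y+h,x:x+w],None,fx=k,fy=k,interpolation=cv2.INTER_CUBIC)
cv2.imwrite("pics/crop7.png",np.hstack([f(t,235,130,80,90,5),f(s,220,160,80,90,5)]))
E
```

```text
t 16.48 pos [571.2 155.   87. ] F [0.2 0.8 0.1] open 0.5
turn [-0.0001  0.0016  0.001 ] shift cm, now-axes [ 0.08 -0.07  3.48] after-turn [ 0.08 -0.07  3.48] world mm [ 18.    2.2 -29.7]
[ 0.33   0.395  2.183 -1.152  0.135  2.936]
```

View pics/crop7.png

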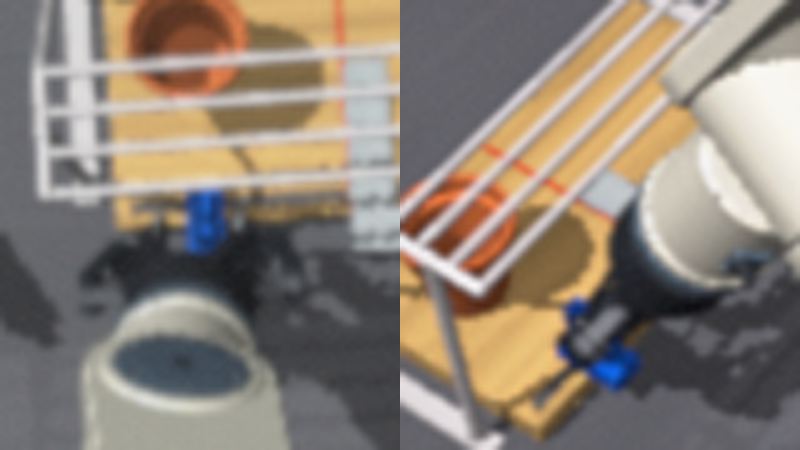

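The fingers straddle the stop, but joints 4 and 6 are nearing their limits (−1.15, 2.94). I'll fit a quick kinematic model from the recorded states to choose a safe lean and half-turn for the slide.

```bash
cat > kin.py <<'E'
from h import *
from scipy.optimize import least_squares
D=[([-1.24640,.35357,1.63404,0,1.15521,-.0024],[200.52,-591.54,247.65],[-3.14036,0,.32678]),
([-.023,.207,2.293,.768,.112,.717],[538.93,14.30,144.18],[-3.12,-.5657,.08175]),
([.303,.27,2.231,-.745,.153,2.501],[546.9,137,130.1],[-3.132,-.536,.081]),
([.33,.395,2.183,-1.152,.135,2.936],[571.2,155,87],[3.141,-.522,.081])]
def fk(q,p):
    h,r0,a,b,e,T=p; z1=Ro.from_euler('z',q[0]); u=lambda t:np.array([np.sin(t),0,np.cos(t)])
    R=z1*Ro.from_euler('y',q[1]+q[2])*Ro.from_euler('z',q[3])*Ro.from_euler('y',q[4])*Ro.from_euler('z',q[5])
    w=np.array([r0,0,h])+a*u(q[1])+b*u(q[1]+q[2])+e*u(q[1]+q[2]-np.pi/2)
    return z1.apply(w)+T*R.as_matrix()[:,2],R
C0=[(fk(q,[0]*6)[1].inv()*Ro.from_euler('xyz',o)) for q,_,o in D]
R0=C0[0]
sol=least_squares(lambda p:np.r_[np.concatenate([fk(q,p)[0]-x for q,x,_ in D]),(p-[300,0,450,400,0,200])*.005],[300,0,450,400,0,200])
p=sol.x
def ik(x,yaw,a,half,q0):
    T=Rt(yaw,a)*Ro.from_euler('z',np.pi*half)
    f=lambda q:np.r_[fk(q,p)[0]-x,300*((fk(q,p)[1]*R0).inv()*T).as_rotvec()]
    s=least_squares(f,q0); return s.x,np.abs(s.fun).max()
E
python3 - <<'E'
from kin import *
print("params",np.round(p,1),"resid",np.round(np.abs(sol.fun[:-6]).max(),2),"R0",[np.round(c.as_rotvec(),3).tolist() for c in C0])
for deg in(24,26,28,30,34,38):
  a=np.radians(deg)
  for y in(95,12):
    for q0 in([.25,.4,2.15,-.6,.2,2.3],[.25,.4,2.15,-.6,.2,-.8],[.25,.4,2.1,3.8,.3,-2.2],[.25,.4,2.1,3.8,.3,.9]):
      for half in(0,1):
        q,e=ik(tcpfor(W(0,y,59),.0803,2,a),.0803,a,half,q0)
        if e<1 and q[4]>0 and -1.3<q[3]<4.44 and abs(q[5])<3.02: print(deg,y,half,np.round(q,2))
E
```

```text
params [285.7   4.5 564.6 489.2 -55.3 319.1] resid 1.91 R0 [[0.0, 0.0, 1.571], [-0.0, 0.0, 1.571], [0.001, -0.001, 1.571], [-0.0, -0.0, 1.571]]
24 95 0 [ 0.31  0.47  2.09 -0.5   0.19  2.28]
24 95 1 [ 0.31  0.47  2.09 -0.5   0.19 -0.87]
24 95 0 [ 0.31  0.47  2.09 -0.5   0.19  2.28]
24 95 1 [ 0.31  0.47  2.09 -0.5   0.19 -0.87]
24 95 1 [ 0.31  0.47  2.09 -0.5   0.19 -0.87]
24 95 0 [ 0.31  0.47  2.09 -0.5   0.19  2.28]
24 12 0 [ 0.14  0.46  2.12 -0.16  0.15  1.78]
24 12 1 [ 0.14  0.46  2.12 -0.15  0.15 -1.37]
24 12 0 [ 0.14  0.46  2.12 -0.16  0.15  1.78]
24 12 1 [ 0.14  0.46  2.12 -0.15  0.15 -1.37]
24 12 1 [ 0.14  0.46  2.12 -0.15  0.15 -1.37]
24 12 0 [ 0.14  0.46  2.12 -0.16  0.15  1.78]
26 95 0 [ 0.31  0.47  2.11 -0.73  0.15  2.51]
26 95 1 [ 0.31  0.47  2.11 -0.73  0.15 -0.63]
26 95 0 [ 0.31  0.47  2.11 -0.73  0.15  2.51]
26 95 1 [ 0.31  0.47  2.11 -0.73  0.15 -0.63]
26 95 1 [ 0.31  0.47  2.11 -0.73  0.15 -0.63]
26 95 0 [ 0.31  0.47  2.11 -0.73  0.15  2.51]
26 12 0 [ 0.14  0.46  2.14 -0.27  0.09  1.9 ]
26 12 1 [ 0.14  0.46  2.14 -0.27  0.09 -1.25]
26 12 0 [ 0.14  0.46  2.14 -0.27  0.
[... 475 characters left out ...]
 1 [ 0.14  0.46  2.16 -0.72  0.04 -0.8 ]
28 12 0 [ 0.14  0.46  2.16 -0.72  0.04  2.35]
28 12 1 [ 0.14  0.46  2.16 -0.72  0.04 -0.8 ]
28 12 1 [ 0.14  0.46  2.16 -0.72  0.04 -0.8 ]
28 12 0 [ 0.14  0.46  2.16 -0.72  0.04  2.35]
30 12 0 [ 0.14  0.46  2.18  3.96  0.04 -2.33]
30 12 1 [0.14 0.46 2.18 3.96 0.04 0.81]
34 95 0 [ 0.33  0.49  2.2   4.01  0.18 -2.22]
34 95 1 [0.33 0.49 2.2  4.01 0.18 0.92]
34 12 0 [ 0.14  0.48  2.22  3.37  0.15 -1.75]
34 12 1 [0.14 0.48 2.22 3.37 0.15 1.4 ]
38 95 0 [ 0.34  0.5   2.23  3.74  0.29 -1.94]
38 95 1 [0.34 0.5  2.23 3.74 0.29 1.2 ]
38 12 0 [ 0.15  0.49  2.26  3.29  0.28 -1.66]
38 12 0 [ 0.15  0.49  2.26  3.29  0.28 -1.66]
38 12 1 [0.15 0.49 2.26 3.29 0.28 1.48]
```

Lean 25° keeps every joint clear of its limit along the whole slide. Pinching 8 mm behind the grip's middle keeps about 14 mm from the tier rod.

Emit:
{"method": "apply_moves", "body": {"series": "0 0 0 0 -0.0291 0 0;0 0 0 0 -0.0291 0 0;0 0 0 0 -0.0291 0 0;0 0 0 0 0 0 0;0 0 0 0 0 0 0;0 0 0 0 0 0 0;0 0 0 0 0 0 0;0 0 0 0 0 0 0;0 0 0 0 0 0 0;0 0 0 0 0 0 0"}}

```text
clock: 17.42
eef_pos: [571.7, 153.7, 87.5]
tcp_rot: [3.138, -0.46, 0.08]
contact_force: [-0.9, -0.4, -0.3]
opening: 0.499
```

```bash
echo 'A25=np.radians(25)'>>h.py; python3 - <<'E'
from h import *
go(tcpfor(W(-8,95,59),.0803,2,A25),.0803,A25); print(np.round(r.sense()["qpos"],3))
E
```

```text
t 17.42 pos [571.7 153.7  87.5] F [-0.9 -0.4 -0.3] open 0.5
turn [ 0.0039 -0.0242  0.0001] shift cm, now-axes [-0.49 -0.22  3.14] after-turn [-0.41 -0.2   3.15] world mm [  9.4   2.8 -30.3]
[ 0.32   0.392  2.143 -0.611  0.192  2.389]
```

Emit:
{"method": "apply_moves", "body": {"series": "0 0 0 0.0039 -0.0242 0 0;-0.2 -0.1 0.3 0 0 0 0;-0.2 -0.1 0.45 0 0 0 0;0 0 0.5 0 0 0 0;0 0 0.5 0 0 0 0;0 0 0.5 0 0 0 0;0 0 0.5 0 0 0 0;0 0 0.4 0 0 0 0;0 0 0 0 0 0 0;0 0 0 0 0 0 0"}}

```text
clock: 18.25
eef_pos: [581.3, 156.4, 57.0]
tcp_rot: [3.142, -0.436, 0.08]
contact_force: [-0.8, -0.7, 0.4]
opening: 0.5
```

```bash
python3 - <<'E'
from h import *
go(tcpfor(W(-8,95,59),.0803,2,A25),.0803,A25); print(np.round(r.sense()["qpos"],3))
E
```

```text
t 18.25 pos [581.3 156.4  57. ] F [-0.8 -0.7  0.4] open 0.5
turn [0.0001 0.0005 0.    ] shift cm, now-axes [-0.01 -0.01 -0.03] after-turn [-0.01 -0.01 -0.03] world mm [-0.2  0.1  0.2]
[ 0.313  0.464  2.117 -0.629  0.166  2.405]
```

Everything is in place. Pinching the stop gently.

Emit:
{"method": "apply_moves", "body": {"series": "0 0 0 0 0 0 0.3;0 0 0 0 0 0 0.4;0 0 0 0 0 0 0.5;0 0 0 0 0 0 0.6;0 0 0 0 0 0 0.7;0 0 0 0 0 0 0.8;0 0 0 0 0 0 1;0 0 0 0 0 0 1;0 0 0 0 0 0 1;0 0 0 0 0 0 1", "squeeze": 25}}

```text
clock: 19.08
eef_pos: [581.4, 156.6, 57.7]
tcp_rot: [-3.141, -0.437, 0.08]
contact_force: [-2.8, -0.3, 5.8]
opening: 0.163
```

```bash
python3 - <<'E'
from h import *
go(tcpfor(W(-8,95,59),.0803,2,A25),.0803,A25)
s=r.sense(); print("TCP in line frame",LF(s["eef_pos"]))
t=r.grab_frame("top"); cv2.imwrite("pics/top8.png",t)
print("blue",blobs(t,(105,120,60),(130,255,255),(240,110,380,210)))
E
```

```text
t 19.08 pos [581.4 156.6  57.7] F [-2.8 -0.3  5.8] open 0.16
turn [-0.0001 -0.0004 -0.0001] shift cm, now-axes [-0.05  0.    0.03] after-turn [-0.05  0.    0.03] world mm [-0.4 -0.  -0.5]
TCP in line frame [-6.8 95.  57.7]
blue [(29, [274.9, 171.1], [273, 168, 6, 7])]
```

The stop is gripped (13.9 mm opening). By the robot's own readings, contact should come after about 82.5 mm of slide along tool +y. Sliding 78 mm first.

Emit:
{"method": "apply_moves", "body": {"series": "0 0.4 0 0 0 0 1;0 0.8 0 0 0 0 1;0 1 0 0 0 0 1;0 1 0 0 0 0 1;0 1 0 0 0 0 1;0 1 0 0 0 0 1;0 1 0 0 0 0 1;0 0.8 0 0 0 0 1;0 0.5 0 0 0 0 1;0 0.3 0 0 0 0 1"}}

```text
clock: 19.97
eef_pos: [587.7, 78.3, 57.6]
tcp_rot: [-3.141, -0.437, 0.08]
contact_force: [-2.3, 0.8, 5.2]
opening: 0.164
```

Emit:
{"method": "apply_moves", "body": {"series": "0 0 0 0 0 0 1;0 0 0 0 0 0 1;0 0 0 0 0 0 1;0 0 0 0 0 0 1;0 0 0 0 0 0 1;0 0 0 0 0 0 1;0 0 0 0 0 0 1;0 0 0 0 0 0 1;0 0 0 0 0 0 1;0 0 0 0 0 0 1"}}

```text
clock: 20.8
eef_pos: [587.7, 78.7, 57.7]
tcp_rot: [-3.141, -0.437, 0.08]
contact_force: [-2.0, -0.6, 5.1]
opening: 0.157
```

```bash
python3 - <<'E'
from h import *
s=r.sense(); print("TCP in line frame",LF(s["eef_pos"]),"F",s["contact_force"],np.round(s["qpos"],2))
go(tcpfor(W(-8,12.5,59.5),.0803,2,A25),.0803,A25)
t=r.grab_frame("top"); s=r.grab_frame("side"); cv2.imwrite("pics/top9.png",t); cv2.imwrite("pics/side9.png",s)
f=lambda im,x,y,w,h,k:cv2.resize(im[y:y+h,x:x+w],None,fx=k,fy=k,interpolation=cv2.INTER_CUBIC)
cv2.imwrite("pics/crop9.png",np.hstack([f(t,275,145,60,60,6),f(s,245,170,60,60,6)]))
E
```

```text
TCP in line frame [-6.8 16.9 57.7] F [-1.99138064 -0.59579812  5.13219855] [ 0.15  0.45  2.14 -0.24  0.12  1.87]
t 20.8 pos [587.7  78.7  57.7] F [-2.  -0.6  5.1] open 0.16
turn [-0.     -0.0005 -0.0002] shift cm, now-axes [-0.03  0.44 -0.02] after-turn [-0.03  0.44 -0.02] world mm [-0.  -4.4  0. ]
```

View pics/crop9.png

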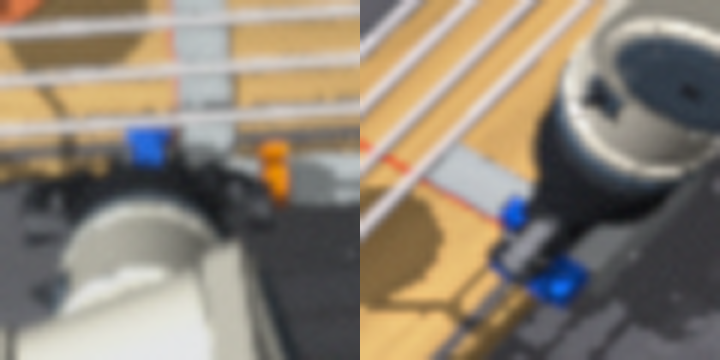

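The stop is still about 4 mm short of the square, and the square is undisturbed (edge on the line at crop x≈177). Closing the last 4.4 mm slowly.

Emit:
{"method": "apply_moves", "body": {"series": "0 0.1 0 0 0 0 1;0 0.1 0 0 0 0 1;0 0.1 0 0 0 0 1;0 0.05 0 0 0 0 1;0 0.03 0 0 0 0 1;0 0.02 0 0 0 0 1;0 0.02 0 0 0 0 1;0 0.02 0 0 0 0 1;0 0 0 0 0 0 1;0 0 0 0 0 0 1"}}

```text
clock: 21.73
eef_pos: [588.1, 74.5, 57.7]
tcp_rot: [-3.141, -0.437, 0.08]
contact_force: [-1.7, 0.8, 5.9]
opening: 0.16
```

```bash
python3 - <<'E'
from h import *
s=r.sense(); print("TCP in line frame",(s["eef_pos"][:2]-LO)@EY,"F",s["contact_force"],"tq",s["wrist_torque"])
t=r.grab_frame("top"); cv2.imwrite("pics/top10.png",t)
d=(t[:,:,2].astype(float)-t[:,:,0])
for y in (143,144,153,154,159,160):
    w=d[y,297:318]; h=(w[2:6].max()-8)/2; i=np.argmax(w<h); print(y,round(297+i-(h-w[i])/(w[i-1]-w[i]),2),"line",round(301.53+(y-119)*.0635,2))
E
```

```text
TCP in line frame 12.680171721710975 F [-1.69587231  0.80483147  5.8731973 ] tq [0.07995913 0.24815156 0.09211237]
143 303.21 line 303.05
144 303.05 line 303.12
153 303.5 line 303.69
154 303.65 line 303.75
159 304.03 line 304.07
160 304.05 line 304.13
```

Emit:
{"method": "apply_moves", "body": {"series": "0 0.03 0 0 0 0 1;0 0 0 0 0 0 1;0 0 0 0 0 0 0.65;0 0 0 0 0 0 0.6;0 0 0 0 0 0 0.55;0 0 0 0 0 0 0.5;0 0 0 0 0 0 0.4;0 0 0 0 0 0 0.4;0 0 0 0 0 0 0.4;0 0 0 0 0 0 0.4"}}

```text
clock: 22.62
eef_pos: [588.0, 74.1, 57.4]
tcp_rot: [-3.141, -0.436, 0.08]
contact_force: [0.1, 0.3, 0.5]
opening: 0.297
```

Emit:
{"method": "apply_moves", "body": {"series": "0 0 -0.5 0 0 0 0.4;0 0 -1 0 0 0 0.4;0 0 -1.5 0 0 0 0.4;0 0 -1.5 0 0 0 0.4;0 0 -1.5 0 0 0 0.4;0 0 -1.5 0 0 0 0.4;0 0 -1.5 0 0 0 0.4;0 0 -1.5 0 0 0 0.4;0 0 -1.5 0 0 0 0.4;-1 0 -1 0 0 0 0.4"}}

```text
clock: 23.45
eef_pos: [525.5, 69.3, 174.0]
tcp_rot: [-3.141, -0.441, 0.08]
contact_force: [0.9, 0.4, 0.0]
opening: 0.299
```

Emit:
{"method": "apply_moves", "body": {"series": "-2 0 -1 0 0 0 0.4;-2 0 -1 0 0 0 0.4;-2 0 -1 0 0 0 0.4;-2 0 -1 0 0 0 0.4;-2 0 -1 0 0 0 0.4;0 0 0 0 0 0 0.4;0 0 0 0 0 0 0.4;0 0 0 0 0 0 0.4;0 0 0 0 0 0 0.4;0 0 0 0 0 0 0.4"}}

```text
clock: 24.28
eef_pos: [413.7, 60.1, 174.3]
tcp_rot: [-3.141, -0.437, 0.08]
contact_force: [0.4, 0.1, -0.4]
opening: 0.298
```

```bash
python3 - <<'E'
from h import *
q=r.sense(); print(np.round(q["qpos"],2),q["eef_pos"],q["contact_force"])
t=r.grab_frame("top"); s=r.grab_frame("side"); cv2.imwrite("pics/top11.png",t); cv2.imwrite("pics/side11.png",s)
d=(t[:,:,2].astype(float)-t[:,:,0])
for y in (143,144,153,154,159,160):
    w=d[y,297:318]; h=(w[2:6].max()-8)/2; i=np.argmax(w<h); print(y,round(297+i-(h-w[i])/(w[i-1]-w[i]),2),"line",round(301.53+(y-119)*.0635,2))
b=blobs(t,(105,120,60),(130,255,255),(240,110,380,210)); print("blue",b)
for y in (177,179,180): print(y,t[y,292:318].tolist())
f=lambda im,x,y,w,h,k:cv2.resize(im[y:y+h,x:x+w],None,fx=k,fy=k,interpolation=cv2.INTER_CUBIC)
cv2.imwrite("pics/crop11.png",np.hstack([f(t,275,145,60,60,6),f(s,245,170,60,60,6)]))
E
```

```text
[ 0.17 -0.05  2.41 -0.11  0.35  1.76] [413.67026919  60.11889416 174.32186171] [ 0.38859003  0.09895077 -0.39015509]
143 303.23 line 303.05
144 303.08 line 303.12
153 303.51 line 303.69
154 303.69 line 303.75
159 304.08 line 304.07
160 304.07 line 304.13
blue [(96, [300.9, 173.5], [297, 167, 8, 14])]
177 [[100, 96, 93], [107, 102, 100], [106, 102, 100], [106, 101, 100], [111, 101, 98], [138, 99, 87], [172, 95, 59], [178, 88, 37], [168, 83, 32], [156, 78, 31], [139, 71, 28], [132, 68, 31], [128, 71, 44], [114, 89, 77], [119, 114, 108], [122, 121, 116], [122, 121, 117], [123, 121, 117], [124, 123, 119], [124, 123, 119], [126, 126, 121], [135, 135, 129], [153, 153, 146], [159, 158, 152], [162, 161, 154], [154, 156, 154]]
179 [[97, 93, 91], [98, 93, 92], [97, 92, 91], [102, 98, 97], [106, 97, 95], [127, 93, 82], [166, 93, 59], [188, 98, 46], [193, 98, 44], [189, 98, 42], [186, 103, 46], [171, 93, 41], [143, 79, 48], [115, 83, 71], [108, 101, 96], [107, 106, 100], [108, 107, 103], [105, 104, 101], [108, 107, 103], [109, 109, 105], [118, 117, 114], [142, 140, 135], [160, 158, 153], [153, 152, 147], [150, 148, 144], [139, 138, 134]]
180 [[82, 77, 75], [80, 76, 74], [83, 79, 78], [93, 89, 89], [92, 87, 86], [92, 77, 73], [106, 73, 61], [116, 71, 52], [121, 74, 56], [123, 78, 56], [122, 77, 56], [115, 75, 54], [99, 68, 56], [85, 70, 64], [80, 76, 74], [79, 78, 76], [80, 78, 77], [78, 76, 74], [78, 78, 76], [80, 79, 77], [88, 86, 85], [97, 95, 93], [104, 102, 99], [98, 95, 93], [94, 93, 90], [90, 88, 87]]
```

View pics/crop11.png

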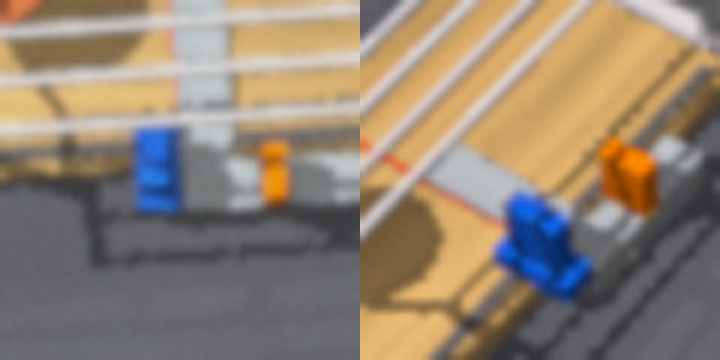

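The stop butts against the steel stock with no gap in either view (top x≈304.7). The blade edge is unchanged on the line, and the arm is clear and unloaded. Handing in.

```bash
python3 -c "
from rig import r
print(r.sign_off())"
```

```text
the job is handed in; nothing more can be done
None
```

The job is done and handed in at about 24 s. The steel square is on the line, flush against the board and released, and the blue stop is against its left side, also released. The sign-off gave no verdict.

**Square**
- I pinched the orange grip with a 30° lean and placed the square under the tier.
- I pushed it forward until it stalled at about 13 N, which I took as flush. Flushness rests on that stall and the pictures; I did not measure the gap at each end of the stock.
- After release, the blade's left edge was within about 0.2 px (0.6 mm) of the line centre at the six rows checked on the blade. The stop's slide did not change that.

**Stop**
- I tried a 35° lean, but joint 5 came near its zero and the arm fell short of the pose. At 30° joints 4 and 6 neared their limits, so I pinched the stop at 25° and slid it about 82 mm.
- The final pictures show no visible gap between the stop and the square. Position readings agree within about 0.2 mm, but the contact was too light to show in the force reading.

The arm ended well clear of everything, with the force reading near zero. The pot, bottle, tin and trowel were not touched on purpose; I did not measure their final positions. I viewed 10 pictures.

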